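# Slack off the wound-up hand winder

## Task

Two small ratchet winders with bare drums stand on the worktop; one is still wound up, its crank turned about a quarter turn away from the stop post, the other is already at rest. On the wound one, flick the sprung pawl off the ratchet wheel by its upright thumb pin so that it stays off, then ease the crank slowly back until its arm is home against the stop post, and let go. Leave the other winder, the brass weight and the beaker as they are.

Things in the scene. Friction and masses are not known exactly. Their poses are not given: they have to be found in the camera images.
- winder_a: The wound-up winder: fixed aluminium base plate 175x97x10 mm (x -106 to +69, y -52 to +45) with an upright drum, ratchet wheel of 68 mm below it, crank on top (highest part, 98). Origin on the drum's axis at worktop height, z up; offsets below are mm in this frame. Pawl beside the wheel, pivot at x -45, y -39, nose to +x, tail to -x. Stop post 10 mm thick, 66 tall at x 44, y -11.5.
- winder_a_pawl_tab (a point): Upright steel thumb pin on the wound winder's pawl tail: 10 mm thick (head 13), from z 15 to 52; this point is on its axis at z 36. Engaged, it stands at x -88, y -39 of winder_a, 43 mm from the pawl's pivot. Push it to winder_a's +y (clear access from the -y side): full throw about 20 mm, clockwise from above, lifts the nose off the wheel.
- winder_a_drum_handle (a point): Crank grip of the wound winder: upright black round peg 15 mm thick, z 60 to 98, on an aluminium arm (13 mm wide, top at z 60), 55 mm from the drum's axis; this point is on the peg's axis at z 79. With the crank home it stands at x 55, y 0 of winder_a.
- winder_a_drum (a joint): Drum angle, rad: direction of the crank arm from winder_a's x axis, counter-clockwise from above. 0 = arm home at the stop post (firm end stop), about 1.4 = wound as found. While the pawl is engaged the ratchet blocks it from going below about 1.35. No return spring: it drags (about 2 N at the peg) and stays where it is left.
- winder_a_pawl (a joint): Pawl angle of the wound winder, rad: 0 = nose in the ratchet, 0.5 = fully off (end stops both). An over-centre spring holds it in either position; it snaps over past about 0.22. About 3 N at the thumb pin moves it.
- winder_b: The other winder, same make and size, already at rest (crank home, pawl engaged), set crosswise in front of the instruments. Bystander. Origin and axes as for winder_a.
- winder_b_drum (a joint): Drum angle of the other winder, rad, about 0 and to stay so.
- winder_b_pawl (a joint): Pawl angle of the other winder, rad, 0 = engaged and to stay so.
- brass_weight: Loose brass weight, 28 mm across, 36 mm tall, standing behind winder_a; origin under its centre. Bystander.
- beaker: Loose empty glass beaker, 65 mm across, 81 mm tall, standing behind winder_a; origin under its centre. Bystander.

How it is judged:
By the outcome, as a careful person would: the job done as asked, in the order asked, and still so for the second after the job is handed in, with the robot touching nothing.
It also fails if it takes over 45 s, if anything falls off the work surface, if the arm or the gripper's body presses on something with over 40 N, if the wrist force passes 120 N, or if a joint passes its speed limit or range.

## Robot

A 6-joint arm with a two-finger parallel gripper is mounted at the origin on a cart in front of the work surface, level with it; the furniture and walls round the work are solid. World frame = base frame: x ahead of the robot, y to its left, z up, the work surface at z = 0. Lengths are in mm, angles in rad, forces in N, time in s.
With the tool pointing down it reaches from about 275 to 750 mm from the base axis. Payload 10.2 kg.
Tool frame: the origin (TCP) lies midway between the tips of the shut fingers; the grasp point (between the pads) lies 19 mm behind it; z points along the fingers, y is the line along which they close (so a half turn about z gives the same grasp; the last joint's range is limited). The gripper opens to 85 mm and grips with 20 to 120 N. Pads are 22 mm wide; open, the fingers measure 114 mm over their backs; the gripper's body (76 mm by 85 mm) begins 54 mm behind the grasp point. The pads swing forward as they close: fully open they stand 13 mm farther back than shut.
Start: joints at [-1.476, 0.313, 1.498, -0, 1.331, -0.223], TCP at [164.038, -498.721, 201.994] pointing down, gripper open.
Joint ranges: [-2.94, 2.94], [-0.97, 2.17], [0.19, 2.56], [-1.23, 4.37], [0.02, 3.11], [-2.88, 2.88]. Speed limits (rad/s): [2.39, 2.39, 3.01, 3.14, 3.14, 3.14].

## Interface

Orientations are given as a unit quaternion [w, x, y, z].
In Python, from rig import ctrl gives the robot as it stands.
- The arm moves only by the tool send_rows, never from a script. Its argument "targets" is a list of rows, each a list of 7 numbers: the closure, from -1 (fully open) to 1 (shut), so that 0 is half open, then the shift along the tool's x, y, z in m, then the turn, a rotation vector about the tool's x, y, z in rad. In form: [[claw, dx, dy, dz, ax, ay, az], ...]. A call has exactly 10 rows; each row shifts and turns the commanded pose from where the row before left it, along the tool's axes as they then stand; what a row does not reach is not made up. A row lasts 1/8 s, in which the tool goes at most 62.5 mm and 10.7 degrees, less where a joint would pass 70% of its speed; a pose out of reach is approached as far as the arm can. A call with a gripper value outside its range is refused whole. The fingers move at their own pace and stop on an object; "squeeze" is the grip in N (left out, the last holds). Time passes only in rows, so rows that do not move let the fingers close, or fill a call up. It gives the time, the measured TCP pose, the force, the opening and the grip force at its end, in the units of the state.
- ctrl.sense(): the state, without advancing time (a new reading comes with each control period).
- ctrl.capture(name): name is "scene" or "top" or "wrist"; returns a dict with "img" (384x512x3 uint8, red, green, blue), "camera_matrix" (3x3 intrinsics, pixels), "R" (3x3) and "t" (3): a world point X has camera coordinates R X + t. Camera axes: x right, y down, z forward; pixel columns grow to the right and rows downward; lengths in mm; the calibration is good to about 2 mm. A picture is of the moment at which its call begins. There is no depth.
- ctrl.finish_job(): hands the job in; it is judged then, once.
Trained networks look in a picture, given as the dict that the camera call returned (one of the last four; its "shot" number tells which), for a name from the list of things; names that differ only in an ending like _2 or _b are one class to them, and where a whole thing is asked for, a point or a joint stands for the part that bears it (a point fixed in the world has none). Each returns a list of dicts, best first, with "score" (0 to 1); they miss things now and then, are a little off and sometimes report something else, mostly with a low value. They report only what shows in the picture. A call takes as long as a camera call.
- ctrl.boxes_of(query, picture): "extent" ([left, top, width, height] in pixels, round what is visible of it).
- ctrl.landmark_of(query, picture): "point" ([column, row] in pixels: a listed point, or the origin of a listed thing).
The state is a dict: "time_s": time; "joints": joint angles; "dq": joint speeds; "tau": joint torques, N m; "eef_pos": TCP position; "ee_rot": TCP orientation; "force": force on the tool from outside, world axes, zero at the start; "wrist_torque": the same for the moment, N m; "grip_width": opening from 0.0 (shut) to 1.0 (fully open); "grip_force": force on a finger pad.
Only numpy, scipy, OpenCV 4.12 (cv2) and the standard library are available. Lean on these libraries where they do the work, as an engineer would, in place of code of your own. Each camera call takes 0.05 s, during which the arm holds its last target. There are 200 camera calls.

## Working session

There is one attempt and no reset: what is moved stays moved. The work goes in short steps, Python scripts to look and compute and a tool call to move; the robot and the scene stay as the last step left them, time stands still between calls to the robot, and variables do not carry over. Pictures are saved under pics/ and viewed, at most 11 in all, crops included, and the job is handed in when it is done.

Besides the shell and the picture viewer there is one more tool, called after "Request:" as name([rows], argument=value, ...), one row to a line, values as JSON. send_rows: Moves the arm, as the interface text tells. Its arguments: {"type":"object","properties":{"targets":{"type":"array"},"squeeze":{"type":"number"}},"required":["targets"]}

```bash
ls; mkdir -p pics; cat > h.py <<'E'
import numpy as np, cv2
from rig import ctrl
def ray(p,px):
    R=np.array(p["R"]);t=np.array(p["t"]);K=np.array(p["camera_matrix"])
    d=R.T@np.linalg.solve(K,[px[0],px[1],1.]);return -R.T@t,d
def at_z(p,px,z):
    c,d=ray(p,px);return c+d*(z-c[2])/d[2]
def proj(p,X):
    x=np.array(p["camera_matrix"])@(np.array(p["R"])@np.array(X,float)+np.array(p["t"]));return x[:2]/x[2]
def save(p,n): cv2.imwrite("pics/"+n,cv2.cvtColor(p["img"],cv2.COLOR_RGB2BGR))
E
python3 - <<'E'
from h import *
s=ctrl.sense();print({k:np.round(v,3) for k,v in s.items()})
ims=[]
for c in("top","scene"):
    p=ctrl.capture(c);ims.append(p["img"])
    print(c,np.round(-np.array(p["R"]).T@p["t"]))
    for q,z in(("winder_a",0),("winder_a_pawl_tab",36),("winder_a_drum_handle",79),("brass_weight",0),("beaker",0)):
        for r in ctrl.landmark_of(q,p)[:3]:print(q,round(r["score"],2),np.round(r["point"]),np.round(at_z(p,r["point"],z)))
    save(p,c+".png")
E
```

```text
pics
{'time_s': np.float64(0.0), 'joints': array([-1.476,  0.313,  1.498, -0.   ,  1.331, -0.223]), 'dq': array([ 0.002,  0.001, -0.   , -0.   , -0.001,  0.   ]), 'tau': array([-0.0000e+00, -4.1226e+01, -2.5974e+01, -0.0000e+00,  4.0000e-03,
       -0.0000e+00]), 'eef_pos': array([ 164.005, -498.419,  201.424]), 'ee_rot': array([-0.001,  0.987,  0.158,  0.   ]), 'force': array([ 0.004, -0.293,  0.49 ]), 'wrist_torque': array([ 0.038, -0.004,  0.004]), 'grip_force': np.float64(0.0), 'grip_width': np.float64(1.001)}
top [ 346. -106. 1042.]
winder_a 0.94 [124. 244.] [435. 218.   0.]
winder_a 0.63 [328. 209.] [ 524. -310.    0.]
winder_a_pawl_tab 0.57 [339. 242.] [ 434. -325.   36.]
winder_a_drum_handle 0.8 [313. 195.] [ 547. -259.   79.]
brass_weight 0.69 [356. 158.] [ 665. -390.    0.]
beaker 0.57 [328. 143.] [ 706. -317.    0.]
scene [-242.  849.  655.]
winder_a 0.89 [211. 272.] [451. 200.   0.]
winder_a 0.74 [317. 196.] [ 508. -314.    0.]
winder_a_drum_handle 0.45 [298. 177.] [ 535. -245.   79.]
brass_weight 0.58 [296. 174.] [ 664. -411.    0.]
```

View pics/top.png

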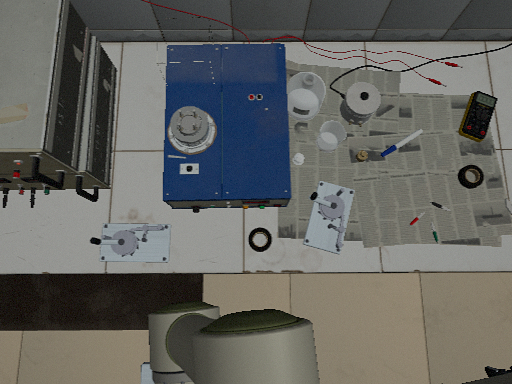

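View pics/scene.png

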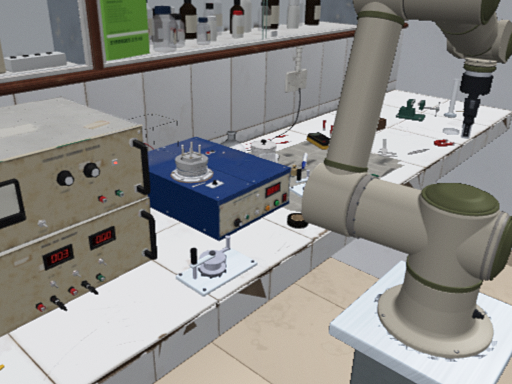

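The top view shows the wound winder on the right, plate about (304–354, 180–253). Its drum is at (331,206), the grip at (313,195) and the pawl pin at (339,242). Winder b is at (124,244). The plate axis points towards world yaw of about −0.23, and the network points agree. The scene view only shows winder b and the arm. Next I move above winder a for a close look.

Request:
send_rows([
  [-1,0.041,-0.006,-0.003,0,0,0],
  [-1,0.041,-0.006,-0.003,0,0,0],
  [-1,0.041,-0.006,-0.003,0,0,0],
  [-1,0.041,-0.006,-0.003,0,0,0],
  [-1,0.041,-0.006,-0.003,0,0,0],
  [-1,0.041,-0.006,-0.003,0,0,0],
  [1,0.041,-0.006,-0.003,0,0,0],
  [1,0,0,0,0,0,0.184],
  [1,0,0,0,0,0,0.184],
  [1,0,0,0,0,0,0.184],
])

```text
time_s: 1.85
eef_pos: [423.6, -369.0, 222.9]
ee_rot: [-0.0, 0.993, -0.12, -0.0]
force: [0.1, 0.6, 0.0]
grip_width: 0.142
grip_force: 0.0
```

```bash
python3 - <<'E'
from h import *
from scipy.spatial.transform import Rotation as Ro
s=ctrl.sense();q=np.array(s["ee_rot"]);print(s["time_s"],np.round(s["eef_pos"]),np.round(Ro.from_quat(q[[1,2,3,0]]).as_matrix(),3).tolist(),s["grip_width"],np.round(s["force"],1))
p=ctrl.capture("wrist");save(p,"w1.png")
print(np.round(-np.array(p["R"]).T@p["t"]))
for q,z in(("winder_a",0),("winder_a_pawl_tab",36),("winder_a_drum_handle",79)):
    for r in ctrl.landmark_of(q,p)[:3]:print(q,round(r["score"],2),np.round(r["point"]),np.round(at_z(p,r["point"],z),1))
E
```

```text
1.85 [ 424. -369.  223.] [[0.971, -0.238, -0.0], [-0.238, -0.971, 0.0], [-0.0, -0.0, -1.0]] 0.1424675378459458 [0.1 0.6 0. ]
[ 497. -387.  394.]
winder_a 0.84 [200.  99.] [ 525.4 -311.5    0. ]
winder_a_pawl_tab 0.61 [225. 170.] [ 428.1 -323.1   36. ]
winder_a_drum_handle 0.78 [134.  92.] [ 543.4 -259.1   79. ]
```

View pics/w1.png

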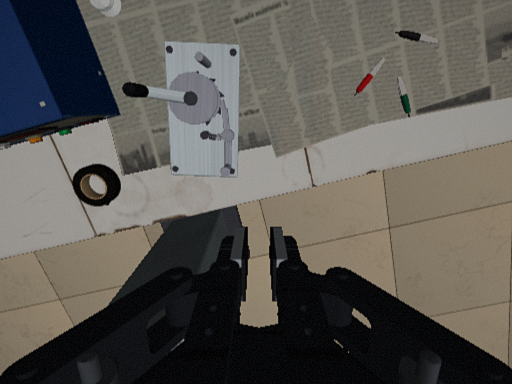

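The wrist view shows winder a upright in the image, plate corners about (166,42), (239,45), (237,177), (171,176). The crank arm points left to the grip at (134,92), the pin is at (225,170), and the closing fingers are at bottom centre.

```bash
cat >> h.py <<'E'
from scipy.spatial.transform import Rotation as Ro
O=None
def tool():
    s=ctrl.sense();q=np.array(s["ee_rot"]);return np.array(s["eef_pos"]),Ro.from_quat(q[[1,2,3,0]]).as_matrix(),s
E
python3 - <<'E'
from h import *
from scipy.optimize import least_squares
p=ctrl.capture("wrist")
c=[((69,45,10),(166,42)),((69,-52,10),(239,45)),((-106,-52,10),(237,177)),((-106,45,10),(171,176)),((0,0,0),(200,99)),((-88,-39,36),(225,170))]
def W(v,l): 
    a=v[2];return np.array([v[0]+l[0]*np.cos(a)-l[1]*np.sin(a),v[1]+l[0]*np.sin(a)+l[1]*np.cos(a),l[2]])
f=lambda v:np.concatenate([proj(p,W(v,l))-u for l,u in c])
r=least_squares(f,[525,-311,-.238],x_scale=[1,1,.01]);print(r.x,np.round(r.fun,1))
v=r.x;P,R,s=tool()
for n,l in(("pin",(-88,-39,36)),("start",(-86,-72,30)),("startup",(-86,-72,120)),("peg",(55*np.cos(1.4),55*np.sin(1.4),79))):
    w=W(v,l);print(n,np.round(w,1),"proj",np.round(proj(p,w)),"tool mm",np.round(R.T@(w-P),1))
E
```

```text
[ 5.22554276e+02 -3.11743770e+02 -2.76174701e-01] [-2.7 -1.2  1.1 -0.3 -0.   1.4 -0.9 -0.5  1.4  1.2  1.2 -0.1]
pin [ 427.3 -325.3   36. ] proj [226. 170.] tool mm [ -6.4 -43.6 187. ]
start [ 420.2 -357.6   30. ] proj [251. 169.] tool mm [ -5.9 -10.5 193. ]
startup [ 420.2 -357.6  120. ] proj [249. 187.] tool mm [ -5.9 -10.5 103. ]
peg [ 546.3 -262.1   79. ] proj [137.  87.] tool mm [  95.1 -132.2  144. ]
```

Request:
send_rows([
  [1,-0.002,-0.002,0.03,0,0,0],
  [1,-0.002,-0.002,0.03,0,0,0],
  [1,-0.002,-0.002,0.03,0,0,0],
  [1,0,-0.002,0.03,0,0,0],
  [1,0,0,0.03,0,0,0],
  [1,0,0,0.02,0,0,0],
  [1,0,0,0.015,0,0,0],
  [1,0,0,0.006,0,0,0],
  [1,0,0,0,0,0,0],
  [1,0,0,0,0,0,0],
])

```text
time_s: 3.35
eef_pos: [419.8, -360.3, 32.7]
ee_rot: [0.0, 0.993, -0.117, 0.0]
force: [-0.3, -0.2, -0.1]
grip_width: 0.001
grip_force: 0.0
```

```bash
python3 - <<'E'
from h import *
P,R,s=tool();print(s["time_s"],P,s["grip_width"],np.round(s["force"],1))
p=ctrl.capture("wrist");save(p,"w2.png")
for q,z in(("winder_a_pawl_tab",36),):
    for r in ctrl.landmark_of(q,p)[:3]:w=at_z(p,r["point"],z);print(q,round(r["score"],2),np.round(r["point"]),np.round(w,1),np.round(R.T@(w-P)))
E
```

```text
3.35 [ 419.83783428 -360.3271824    32.70180052] 0.001075433574544804 [-0.3 -0.2 -0.1]
winder_a_pawl_tab 0.68 [207. 222.] [ 428.9 -326.9   36. ] [  1. -35.  -3.]
```

View pics/w2.png

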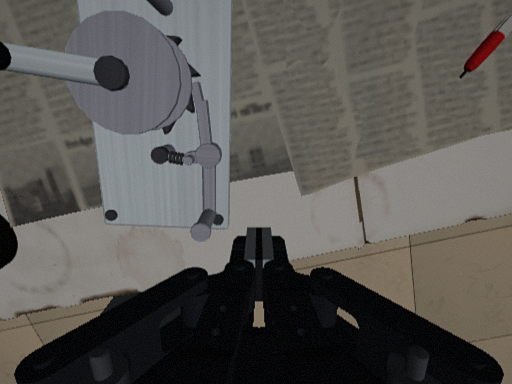

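The pin is at (205,225), upright on the pawl tail, with the shut fingertips to its right at (259,243) and clear access. I push along tool −y.

Request:
send_rows([
  [1,0,-0.005,0,0,0,0],
  [1,0,-0.005,0,0,0,0],
  [1,0,-0.004,0,0,0,0],
  [1,0,-0.004,0,0,0,0],
  [1,0,-0.004,0,0,0,0],
  [1,0,-0.004,0,0,0,0],
  [1,0,-0.004,0,0,0,0],
  [1,0,-0.003,0,0,0,0],
  [1,0,0,0,0,0,0],
  [1,0,0,0,0,0,0],
])

```text
time_s: 4.7
eef_pos: [427.2, -328.0, 32.0]
ee_rot: [0.0, 0.993, -0.117, 0.0]
force: [0.2, 0.2, 0.0]
grip_width: 0.003
grip_force: 0.0
```

```bash
python3 - <<'E'
from h import *
P,R,s=tool();print(s["time_s"],P,np.round(s["force"],1))
p=ctrl.capture("wrist");save(p,"w3.png")
for r in ctrl.landmark_of("winder_a_pawl_tab",p)[:3]:w=at_z(p,r["point"],36);print(round(r["score"],2),np.round(r["point"]),np.round(w,1),np.round(R.T@(w-P)))
E
```

```text
4.7 [ 427.20357331 -327.97795211   32.00370206] [0.2 0.2 0. ]
0.67 [255. 223.] [ 428.8 -325.6   36. ] [ 1. -3. -4.]
```

View pics/w3.png

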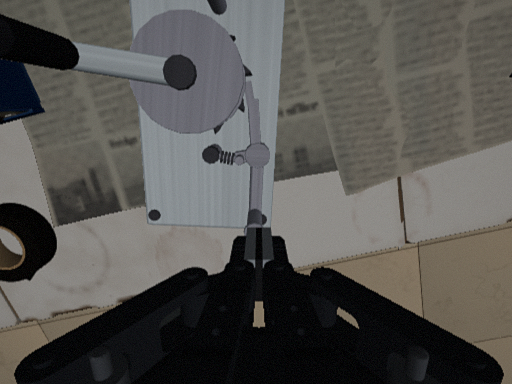

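```bash
python3 - <<'E'
from h import *
P,R,s=tool();p=ctrl.capture("wrist")
print("cam in tool",np.round(R.T@(-np.array(p["R"]).T@p["t"]-P),1))
for n,X in(("tcp",P),("tcp+x11",P+R@[11,0,0]),("tcp-x11",P+R@[-11,0,0]),("tcp up30",P+[0,0,30]),("up30,+x11",P+[0,0,30]+R@[11,0,0]),("pin15",[428,-325.5,15]),("pin52",[428,-325.5,52])):print(n,np.round(proj(p,X)))
i=cv2.resize(p["img"][180:300,200:330],None,fx=5,fy=5,interpolation=cv2.INTER_CUBIC)
i=np.clip(i.astype(float)*1.6,0,255).astype(np.uint8)
cv2.imwrite("pics/w3c.png",i[:,:,::-1])
E
```

```text
cam in tool [  75.2   -0.  -171.2]
tcp [259. 222.]
tcp+x11 [259. 207.]
tcp-x11 [259. 237.]
tcp up30 [259. 243.]
up30,+x11 [259. 225.]
pin15 [255. 212.]
pin52 [254. 235.]
```

View pics/w3c.png

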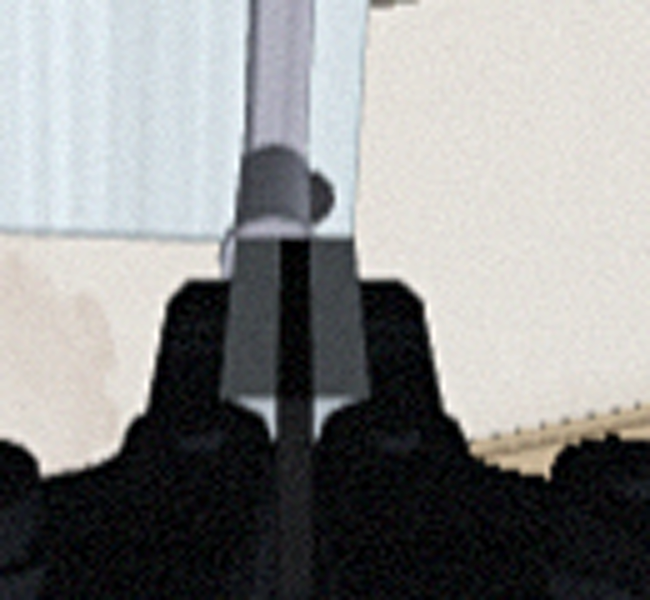

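The pawl has not moved. The shut fingertips at (259,228) hide the pin's head at (254,233) and no force was felt, so the tips passed just over the head and are higher than assumed. I back off and come down lower, checking for contact force.

Request:
send_rows([
  [1,0,0.012,0,0,0,0],
  [1,0,0.012,0,0,0,0],
  [1,0,0.011,0,0,0,0],
  [1,0,0,0.004,0,0,0],
  [1,0,0,0.004,0,0,0],
  [1,0,0,0.004,0,0,0],
  [1,0,0,0.003,0,0,0],
  [1,0,0,0.002,0,0,0],
  [1,0,0,0,0,0,0],
  [1,0,0,0,0,0,0],
])

```text
time_s: 6.1
eef_pos: [419.2, -361.9, 15.1]
ee_rot: [0.0, 0.993, -0.117, 0.0]
force: [1.2, -0.5, 0.8]
grip_width: -0.002
grip_force: 0.0
```

```bash
python3 - <<'E'
from h import *
P,R,s=tool();print(s["time_s"],P,np.round(s["force"],1))
p=ctrl.capture("scene")
for n,X in(("tcp",P),("tcp50",P+[0,0,50]),("pin15",[428,-325.5,15]),("pin52",[428,-325.5,52])):print(n,np.round(proj(p,X)))
c=proj(p,P).astype(int);x0,y0=max(c[0]-60,0),max(c[1]-60,0)
print(x0,y0)
i=cv2.resize(p["img"][y0:y0+100,x0:x0+130],None,fx=6,fy=6,interpolation=cv2.INTER_CUBIC)
cv2.imwrite("pics/s2c.png",i[:,:,::-1])
E
```

```text
6.1 [ 419.16266682 -361.94438351   15.12361022] [ 1.2 -0.5  0.8]
tcp [350. 195.]
tcp50 [351. 180.]
pin15 [341. 198.]
pin52 [342. 187.]
289 135
```

View pics/s2c.png

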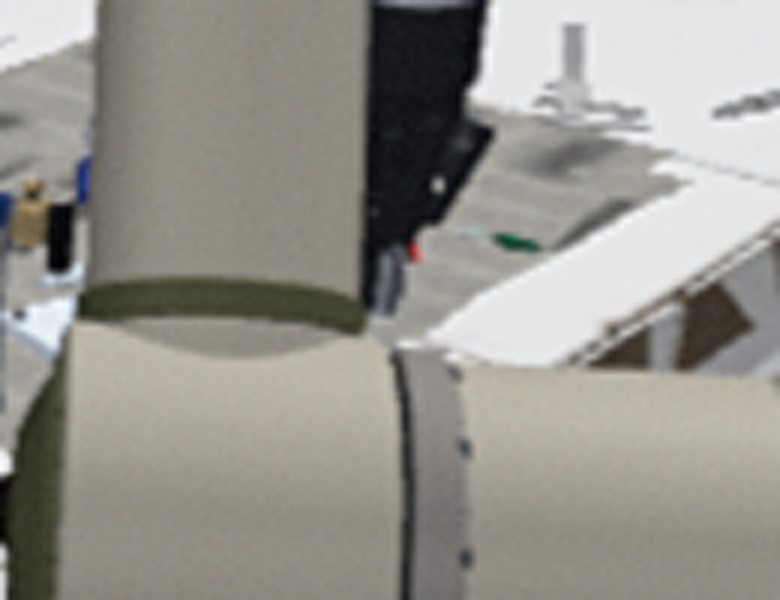

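The crop shows the gripper's free fingertip at crop (380,318), about 7 px (roughly 20+ mm) above the projected TCP at (366,360). So the tips really do sit higher than reported. I lower further and push in stages.

Request:
send_rows([
  [1,0,0,0.004,0,0,0],
  [1,0,0,0.004,0,0,0],
  [1,0,0,0.003,0,0,0],
  [1,0,-0.005,0,0,0,0],
  [1,0,-0.005,0,0,0,0],
  [1,0,-0.005,0,0,0,0],
  [1,0,-0.005,0,0,0,0],
  [1,0,-0.005,0,0,0,0],
  [1,0,-0.003,0,0,0,0],
  [1,0,0,0,0,0,0],
])

```text
time_s: 7.4
eef_pos: [425.7, -334.4, 4.0]
ee_rot: [-0.0, 0.993, -0.117, 0.0]
force: [-0.4, -0.1, 0.3]
grip_width: -0.001
grip_force: 0.0
```

```bash
python3 - <<'E'
from h import *
P,R,s=tool();print(s["time_s"],P,np.round(s["force"],1))
p=ctrl.capture("wrist");save(p,"w4.png")
for r in ctrl.landmark_of("winder_a_pawl_tab",p)[:3]:w=at_z(p,r["point"],36);print(round(r["score"],2),np.round(r["point"]),np.round(w,1),np.round(R.T@(w-P)))
E
```

```text
7.4 [ 425.69079088 -334.43334521    3.99526857] [-0.4 -0.1  0.3]
0.9 [206. 232.] [ 440.  -307.3   36. ] [  8. -30. -32.]
```

The pin is now at (440,−307), which matches the fully-off position, and there is no residual force. Next I back off, rise and move over the crank grip.

Request:
send_rows([
  [1,0,0.015,0,0,0,0],
  [1,0,0,-0.03,0,0,0],
  [1,0,0,-0.045,0,0,0],
  [1,0,0,-0.045,0,0,0],
  [1,0,0,-0.03,0,0,0],
  [0.3,0.033,-0.04,0,0,0,0],
  [0.3,0.033,-0.04,0,0,0,0],
  [0.3,0.033,-0.04,0,0,0,0],
  [0.3,0,0,0,0,0,-0.173],
  [0.3,0,0,0,0,0,-0.173],
])

```text
time_s: 8.75
eef_pos: [546.5, -256.0, 153.8]
ee_rot: [0.0, 0.998, 0.059, -0.0]
force: [-0.0, -0.3, -0.5]
grip_width: 0.349
grip_force: 0.0
```

Request:
send_rows([
  [0.3,0,0,0,0,0,-0.173],
  [0.3,0,0,0,0,0,-0.173],
  [0.3,0,0,0,0,0,-0.173],
  [0.3,0,0,0,0,0,-0.173],
  [0.3,0,0,0,0,0,-0.173],
  [0.3,0,0,0,0,0,-0.173],
  [0.3,0,0,0,0,0,0],
  [0.3,0,0,0,0,0,0],
  [0.3,0,0,0,0,0,0],
  [0.3,0,0,0,0,0,0],
])

```text
time_s: 10.0
eef_pos: [546.3, -255.6, 154.0]
ee_rot: [0.0, 0.84, 0.543, 0.0]
force: [0.5, -0.1, -0.5]
grip_width: 0.349
grip_force: 0.0
```

```bash
python3 - <<'E'
from h import *
P,R,s=tool();print(s["time_s"],P,np.round(R,3).tolist(),s["grip_width"],np.round(s["force"],1))
p=ctrl.capture("wrist");save(p,"w5.png")
for q,z in(("winder_a",0),("winder_a_pawl_tab",36),("winder_a_drum_handle",79)):
    for r in ctrl.landmark_of(q,p)[:3]:w=at_z(p,r["point"],z);print(q,round(r["score"],2),np.round(r["point"]),np.round(w,1),np.round(R.T@(w-P),1))
E
```

```text
10.0 [ 546.2587018  -255.59011193  154.01457479] [[0.41, 0.912, 0.0], [0.912, -0.41, -0.0], [0.0, 0.0, -1.0]] 0.3485396068867831 [ 0.5 -0.1 -0.5]
winder_a 0.63 [262. 216.] [ 526.5 -311.7    0. ] [-59.3   5.  154. ]
winder_a_pawl_tab 0.74 [260. 196.] [ 539.6 -274.7   36. ] [-20.1   1.8 118. ]
winder_a_pawl_tab 0.72 [195. 250.] [ 441.4 -305.8   36. ] [-88.7 -75.1 118. ]
winder_a_drum_handle 0.56 [257. 197.] [ 542.1 -262.3   79. ] [-7.8 -1.  75. ]
```

View pics/w5.png

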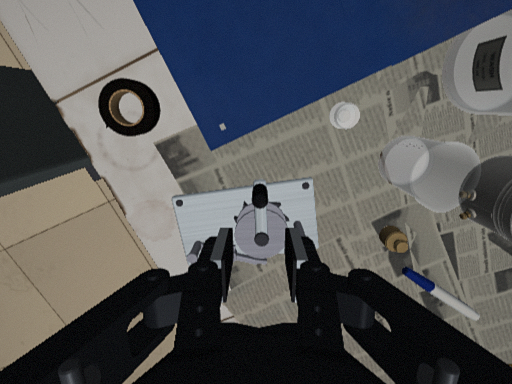

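The wrist view shows the crank arm vertical in the image, grip at (260,195), drum centre at (262,238). The half-open fingertips straddle it at columns 232 and 285, starting at row 228. I now use the known 30 mm gap to estimate the true tip height.

```bash
python3 - <<'E'
from h import *
P,R,s=tool();p=ctrl.capture("wrist");K=p["camera_matrix"];print(np.round(K).tolist())
for x in(11,5,0):
  for b in(0,15,25,35):
    a=[proj(p,P+R@[x,y,-b]) for y in(-14.8,14.8)];print(x,b,np.round(a,0).tolist())
g=cv2.cvtColor(p["img"],cv2.COLOR_RGB2GRAY)
for r in(232,240,250):print(r,g[r,215:305:2].tolist())
E
```

```text
[[273.0, 0.0, 258.0], [0.0, 273.0, 190.0], [0.0, 0.0, 1.0]]
11 0 [[236.0, 206.0], [280.0, 206.0]]
11 15 [[234.0, 215.0], [282.0, 215.0]]
11 25 [[233.0, 222.0], [283.0, 222.0]]
11 35 [[231.0, 229.0], [285.0, 229.0]]
5 0 [[236.0, 215.0], [280.0, 215.0]]
5 15 [[234.0, 224.0], [282.0, 224.0]]
5 25 [[233.0, 231.0], [283.0, 231.0]]
5 35 [[231.0, 239.0], [285.0, 239.0]]
0 0 [[236.0, 222.0], [280.0, 222.0]]
0 15 [[234.0, 231.0], [282.0, 231.0]]
0 25 [[233.0, 239.0], [283.0, 239.0]]
0 35 [[231.0, 247.0], [284.0, 247.0]]
232 [172, 172, 57, 56, 57, 59, 53, 5, 0, 187, 128, 135, 133, 134, 134, 132, 132, 134, 129, 131, 101, 132, 125, 72, 105, 149, 123, 132, 129, 132, 128, 132, 129, 127, 132, 31, 9, 11, 62, 61, 57, 58, 56, 64, 60]
240 [18, 61, 60, 53, 59, 56, 7, 6, 1, 161, 138, 131, 132, 132, 131, 130, 128, 131, 133, 132, 47, 52, 50, 50, 51, 50, 45, 132, 133, 130, 129, 131, 132, 128, 132, 20, 0, 9, 15, 62, 57, 60, 62, 57, 7]
250 [55, 56, 56, 59, 38, 10, 7, 6, 11, 68, 54, 175, 171, 153, 132, 133, 130, 133, 133, 133, 135, 134, 130, 132, 133, 134, 134, 133, 133, 133, 133, 130, 133, 160, 176, 6, 0, 4, 11, 9, 61, 56, 59, 60, 55]
```

Request:
send_rows([
  [0.3,-0.006,0.001,0.02,0,0,0],
  [0.3,0,0,0.02,0,0,0],
  [0.3,0,0,0.02,0,0,0],
  [0.3,0,0,0.02,0,0,0],
  [0.3,0,0,0.015,0,0,0],
  [0.3,0,0,0.01,0,0,0],
  [0.3,0,0,0.007,0,0,0],
  [0.5,0,0,0,0,0,0],
  [0.5,0,0,0,0,0,0],
  [0.5,0,0,0,0,0,0],
], squeeze=20)

```text
time_s: 11.5
eef_pos: [544.9, -261.5, 42.5]
ee_rot: [0.0, 0.839, 0.544, 0.0]
force: [-0.3, 1.0, -0.9]
grip_width: 0.245
grip_force: 0.0
```

```bash
python3 - <<'E'
from h import *
P,R,s=tool();print(s["time_s"],P,s["grip_width"],np.round(s["force"],1))
p=ctrl.capture("wrist");save(p,"w6.png")
for q,z in(("winder_a",0),("winder_a_drum_handle",79)):
    for r in ctrl.landmark_of(q,p)[:3]:w=at_z(p,r["point"],z);print(q,round(r["score"],2),np.round(r["point"]),np.round(w,1),np.round(R.T@(w-P),1))
E
```

```text
11.5 [ 544.92191892 -261.53586501   42.4567656 ] 0.2453492105540221 [-0.3  1.  -0.9]
winder_a 0.9 [264. 259.] [ 527.2 -313.2    0. ] [-54.4   4.9  42.5]
winder_a 0.39 [256. 248.] [ 525.5 -301.1    0. ] [-44.   -1.6  42.5]
winder_a_drum_handle 0.72 [259. 248.] [ 545.4 -261.7   79. ] [  0.1   0.6 -36.5]
```

View pics/w6.png

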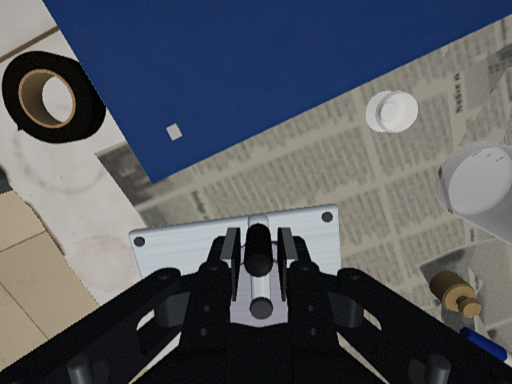

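The grip at (258,250) is centred between the fingers at columns 238 and 278. I ease it along the arc in small steps of 0.05 rad per row.

Request:
send_rows([
  [0.5,-7e-05,0.00275,0,0,0,0.05],
  [0.5,-7e-05,0.00275,0,0,0,0.05],
  [0.5,-7e-05,0.00275,0,0,0,0.05],
  [0.5,-7e-05,0.00275,0,0,0,0.05],
  [0.5,-7e-05,0.00275,0,0,0,0.05],
  [0.5,-7e-05,0.00275,0,0,0,0.05],
  [0.5,-7e-05,0.00275,0,0,0,0.05],
  [0.5,-7e-05,0.00275,0,0,0,0.05],
  [0.5,-7e-05,0.00275,0,0,0,0.05],
  [0.5,-7e-05,0.00275,0,0,0,0.05],
])

```text
time_s: 12.9
eef_pos: [566.0, -277.7, 42.0]
ee_rot: [-0.001, 0.948, 0.318, -0.0]
force: [0.2, 3.2, 2.2]
grip_width: 0.253
grip_force: 1.2
```

```bash
python3 - <<'E'
from h import *
P,R,s=tool();print(s["time_s"],P,s["grip_width"],np.round(s["force"],1))
p=ctrl.capture("wrist")
for q,z in(("winder_a",0),("winder_a_drum_handle",79)):
    for r in ctrl.landmark_of(q,p)[:3]:w=at_z(p,r["point"],z);print(q,round(r["score"],2),np.round(r["point"]),np.round(w,1),np.round(R.T@(w-P),1))
E
```

```text
12.9 [ 566.03374817 -277.71239989   41.96803048] 0.2528657597100326 [0.2 3.2 2.2]
winder_a 0.94 [263. 257.] [ 526.7 -312.4    0. ] [-52.3   4.   41.9]
```

Request:
send_rows([
  [0.5,-7e-05,0.00275,0,0,0,0.05],
  [0.5,-7e-05,0.00275,0,0,0,0.05],
  [0.5,-7e-05,0.00275,0,0,0,0.05],
  [0.5,-7e-05,0.00275,0,0,0,0.05],
  [0.5,-7e-05,0.00275,0,0,0,0.05],
  [0.5,-7e-05,0.00275,0,0,0,0.05],
  [0.5,-7e-05,0.00275,0,0,0,0.05],
  [0.5,-7e-05,0.00275,0,0,0,0.05],
  [0.5,-7e-05,0.00275,0,0,0,0.05],
  [0.5,-7e-05,0.00275,0,0,0,0.05],
])

```text
time_s: 14.3
eef_pos: [576.8, -303.0, 42.0]
ee_rot: [-0.0, 0.997, 0.075, 0.0]
force: [1.9, 1.4, 0.1]
grip_width: 0.251
grip_force: 1.2
```

```bash
python3 - <<'E'
from h import *
P,R,s=tool();print(s["time_s"],P,R[:2,0],s["grip_width"],np.round(s["force"],1))
p=ctrl.capture("wrist")
for q,z in(("winder_a",0),("winder_a_pawl_tab",36),("winder_a_drum_handle",79)):
    for r in ctrl.landmark_of(q,p)[:3]:w=at_z(p,r["point"],z);print(q,round(r["score"],2),np.round(r["point"]),np.round(w,1),np.round(R.T@(w-P),1))
E
```

```text
14.3 [ 576.84027874 -303.04100911   41.99847395] [0.98885412 0.14888681] 0.25058277050071726 [1.9 1.4 0.1]
winder_a 0.73 [263. 258.] [ 525.4 -314.5    0. ] [-52.6   3.7  42. ]
winder_a_drum_handle 0.96 [251. 248.] [ 577.  -298.7   79. ] [  0.8  -4.3 -37. ]
winder_a_drum_handle 0.49 [305.  26.] [ 687.  -306.9   79. ] [108.4  20.2 -37. ]
```

Request:
send_rows([
  [0.5,-7e-05,0.00275,0,0,0,0.05],
  [0.5,-7e-05,0.00275,0,0,0,0.05],
  [0.5,-7e-05,0.00275,0,0,0,0.05],
  [0.5,-7e-05,0.00275,0,0,0,0.05],
  [0.5,-7e-05,0.00275,0,0,0,0.05],
  [0.5,-7e-05,0.00275,0,0,0,0.05],
  [0.5,-7e-05,0.00275,0,0,0,0.05],
  [0.5,0,0.002,0,0,0,0.04],
  [0.5,0,0,0,0,0,0],
  [0.5,0,0,0,0,0,0],
])

```text
time_s: 15.75
eef_pos: [575.6, -324.6, 42.0]
ee_rot: [0.0, 0.993, -0.119, -0.0]
force: [0.5, 0.4, -0.6]
grip_width: 0.254
grip_force: 0.4
```

```bash
python3 - <<'E'
from h import *
P,R,s=tool();print(s["time_s"],P,R[:2,0],s["grip_width"],np.round(s["force"],1))
p=ctrl.capture("wrist")
for q,z in(("winder_a",0),("winder_a_drum_handle",79)):
    for r in ctrl.landmark_of(q,p)[:3]:w=at_z(p,r["point"],z);print(q,round(r["score"],2),np.round(r["point"]),np.round(w,1),np.round(R.T@(w-P),1))
E
```

```text
15.75 [ 575.63818401 -324.63287035   42.03614381] [ 0.97150836 -0.23700526] 0.25415404031626737 [ 0.5  0.4 -0.6]
winder_a 0.77 [259. 258.] [ 524.1 -312.1    0. ] [-53.    0.1  42. ]
winder_a_drum_handle 0.85 [254. 247.] [ 577.5 -322.7   79. ] [  1.3  -2.3 -37. ]
```

Request:
send_rows([
  [0.5,0,0.001,0,0,0,0.01],
  [0.5,0,0.001,0,0,0,0.01],
  [0.5,0,0.001,0,0,0,0],
  [0.5,0,0.001,0,0,0,0],
  [0.5,0,0,0,0,0,0],
  [0.5,0,0,0,0,0,0],
  [0.5,0,0,0,0,0,0],
  [0.5,0,0,0,0,0,0],
  [0.5,0,0,0,0,0,0],
  [0.5,0,0,0,0,0,0],
])

```text
time_s: 17.15
eef_pos: [574.6, -328.5, 42.0]
ee_rot: [0.0, 0.992, -0.13, -0.0]
force: [0.9, 0.4, -0.4]
grip_width: 0.249
grip_force: 0.2
```

Request:
send_rows([
  [0.5,0,0.001,0,0,0,0],
  [0.5,0,0.001,0,0,0,0],
  [0.5,0,0.001,0,0,0,0],
  [0.5,0,0.001,0,0,0,0],
  [0.5,0,0,0,0,0,0],
  [0.5,0,0,0,0,0,0],
  [0.5,0,0,0,0,0,0],
  [0.5,0,0,0,0,0,0],
  [0.5,0,0,0,0,0,0],
  [0.5,0,0,0,0,0,0],
])

```text
time_s: 18.4
eef_pos: [574.4, -330.2, 41.9]
ee_rot: [-0.002, 0.992, -0.129, 0.0]
force: [4.1, 10.2, 2.4]
grip_width: 0.252
grip_force: 5.3
```

```bash
python3 - <<'E'
from h import *
P,R,s=tool();print(s["time_s"],P,R[:2,0],s["grip_width"],np.round(s["force"],1))
p=ctrl.capture("wrist")
for q,z in(("winder_a",0),("winder_a_drum_handle",79)):
    for r in ctrl.landmark_of(q,p)[:3]:w=at_z(p,r["point"],z);print(q,round(r["score"],2),np.round(r["point"]),np.round(w,1),np.round(R.T@(w-P),1))
i=cv2.resize(p["img"][180:330,170:350],None,fx=4,fy=4,interpolation=cv2.INTER_CUBIC)
cv2.imwrite("pics/w7.png",i[:,:,::-1])
E
```

```text
18.4 [ 574.36055422 -330.22216994   41.94001068] [ 0.96653124 -0.25654869] 0.2523261043060589 [ 4.1 10.2  2.4]
winder_a 0.78 [255. 255.] [ 526.4 -313.9    0. ] [-50.5  -3.3  42. ]
winder_a_drum_handle 0.65 [249. 246.] [ 577.7 -325.7   79. ] [  2.   -5.3 -37. ]
```

View pics/w7.png

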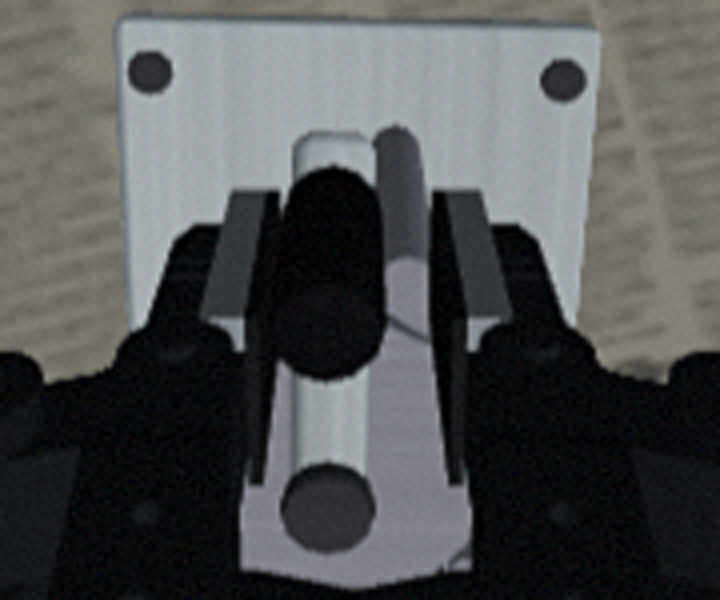

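The arm now lies against the stop post. In the crop the arm is at (335,150), touching the post at (400,190), and a firm 10 N is felt. I release, open the fork and lift away.

Request:
send_rows([
  [0.3,0,-0.002,0,0,0,0],
  [0.3,0,-0.002,0,0,0,0],
  [0.3,0,0,0,0,0,0],
  [0.3,0,0,0,0,0,0],
  [0.3,0,0,-0.005,0,0,0],
  [0.3,0,0,-0.02,0,0,0],
  [0.3,0,0,-0.03,0,0,0],
  [0.3,0,0,-0.04,0,0,0],
  [0.3,0,0,-0.04,0,0,0],
  [0.3,0,0,0,0,0,0],
])

```text
time_s: 19.8
eef_pos: [575.8, -329.3, 181.1]
ee_rot: [0.002, 0.992, -0.13, 0.003]
force: [-0.2, -0.1, 0.2]
grip_width: 0.352
grip_force: 0.0
```

```bash
python3 - <<'E'
from h import *
P,R,s=tool();print(s["time_s"],P,s["grip_width"],np.round(s["force"],1))
p=ctrl.capture("wrist")
for q,z in(("winder_a",0),("winder_a_pawl_tab",36),("winder_a_drum_handle",79)):
    for r in ctrl.landmark_of(q,p)[:3]:w=at_z(p,r["point"],z);print(q,round(r["score"],2),np.round(r["point"]),np.round(w,1))
i=cv2.resize(p["img"][150:350,130:390],None,fx=3,fy=3,interpolation=cv2.INTER_CUBIC)
cv2.imwrite("pics/w8.png",i[:,:,::-1])
E
```

```text
19.8 [ 575.79834809 -329.32653192  181.05090335] 0.35167594058482227 [-0.2 -0.1  0.2]
winder_a 0.8 [257. 205.] [ 525.2 -313.7    0. ]
winder_a_pawl_tab 0.73 [269. 275.] [ 437.7 -307.2   36. ]
winder_a_drum_handle 0.82 [254. 184.] [ 576.1 -325.1   79. ]
```

View pics/w8.png

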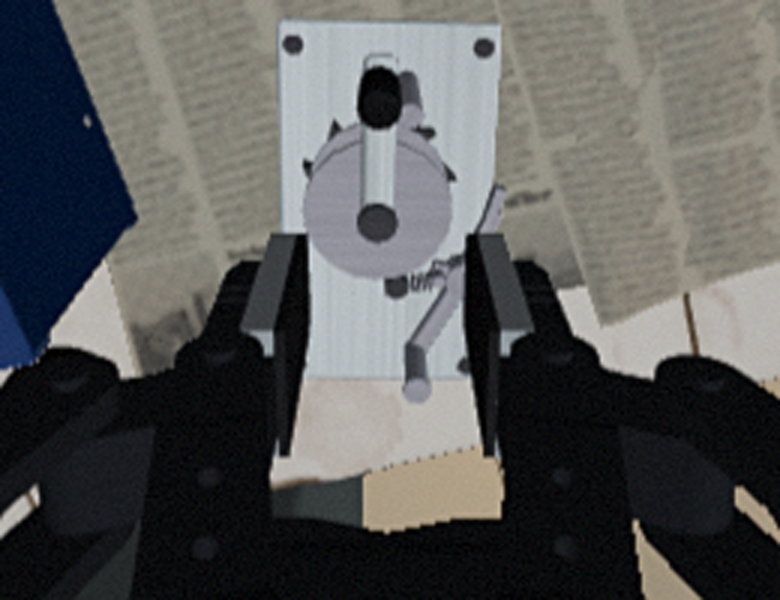

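The crank is home beside the post, grip at crop (380,97) and post at (412,90). The pawl is swung off the wheel, nose at (497,195) and pin at (417,385), and the gripper is clear.

```bash
python3 -c "
from rig import ctrl
print(ctrl.finish_job())"
```

```text
the job is handed in; nothing more can be done
None
```

The job is handed in: winder_a's pawl is flicked off and stays off, its crank is home against the stop post and released, and the gripper ended clear at about 20 s with the other winder, the weight and the beaker untouched.

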